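# Take the width of the inking slab with a tape measure and lock it

## Robot

A 7-joint arm with a two-finger parallel gripper is mounted at the origin on the work surface. World frame = base frame: x ahead of the robot, y to its left, z up, the work surface at z = 0. Lengths are in m, angles in rad, forces in N, time in s.
With the tool pointing down it reaches from about 0.35 to 0.9 m from the base axis. Payload 7.2 kg.
Tool frame: the origin (TCP) lies midway between the tips of the shut fingers; the grasp point (between the pads) lies 19 mm behind it; y points along the fingers, z is the direction in which the jaws open and shut, and the axes are right-handed (so a half turn about y gives the same grasp; the last joint's range is limited). The gripper opens to 88 mm and grips with 3 to 60 N. Pads are 20 mm wide; open, the fingers measure 115 mm over their backs; the gripper's body (75 mm by 178 mm) begins 61 mm behind the grasp point.
Start: joints at [-1.285, 0.411, -0.013, 1.596, 0.006, 1.134, -0.082], TCP at [0.217, 0.586, 0.223] pointing down, gripper open.
Joint ranges: [-2.95, 2.95], [-0.29, 1.99], [-1.47, 1.44], [0.14, 2.54], [-1.03, 4.17], [0.13, 1.85], [-2.86, 2.86]. Speed limits (rad/s): [2.39, 2.39, 3.01, 3.01, 3.14, 3.14, 3.14].

## Interface

Orientations are given as a rotation vector (axis times angle).
In Python, from station import r gives the robot as it stands. The module is installed in compiled form; this text tells all that it offers.
- The arm moves only by the tool carry_out, never from a script. Its argument "moves" is a list of rows, each a list of 7 numbers: the turn, a rotation vector about the tool's x, y, z in units of 0.15 rad (1.0 is 0.15 rad), then the shift along the tool's x, y, z in units of 80 mm (1.0 is 80 mm), then the opening, from 0 (shut) to 1 (fully open). A call has 1 to 5 rows; each row shifts and turns the pose as measured when the row begins, along the tool's axes as they then stand; what a row does not reach is not made up. A row lasts 1/10 s, in which the tool goes at most 50 mm and 8.59 degrees, less where a joint would pass 70% of its speed; a pose out of reach is approached as far as the arm can. A call with a number of a shift or a turn outside -1 to 1 is refused whole. A call with a gripper value outside its range is refused whole. The fingers move at their own pace and stop on an object; "newtons" is the grip in N (left out, the last holds). Time passes only in rows, so rows that do not move let the fingers close. It gives the time, the measured TCP pose, the force and the opening at its end, in the units of the state.
- r.state(): the state, without advancing time (a new reading comes with each control period).
- r.capture(name): name is "scene" or "top"; returns a dict with "frame" (420x560x3 uint8, red, green, blue), "vfov" (degrees; the focal length in pixels is half the picture's height over the tangent of half this angle, whatever the lens; pixels are square), "cx", "cy" (the principal point, pixels), "k1" (the pictures are not rectified: a ray, as slopes to the right and down, at radius r is drawn at 1 + k1 r^2 times it, then the intrinsics apply), "R" (3x3) and "t" (3): a world point X has camera coordinates R X + t. Camera axes: x right, y down, z forward; pixel columns grow to the right and rows downward; lengths in m; the calibration is good to about 2 mm. A picture is of the moment at which its call begins. There is no depth.
- r.sign_off(): hands the job in, once; it reports no verdict.
The state is a dict: "clock": time; "joint_pos": joint angles; "joint_vel": joint speeds; "tau": joint torques, N m; "tcp_pos": TCP position; "tool_rot": TCP orientation; "contact_force": force on the tool from outside, world axes, zero at the start; "wrist_torque": the same for the moment, N m; "width": opening from 0.0 (shut) to 1.0 (fully open).
Only numpy, scipy, OpenCV 4.12 (cv2) and the standard library are available. Lean on these libraries where they do the work, as an engineer would, in place of code of your own. Each camera call takes 0.05 s, during which the arm holds its last target. There are 200 camera calls.

## Task

Sheets have to be cut to the width of the stone inking slab: measure its short side with the pocket tape. Hook the tape's end over one long edge of the slab, keeping the blade square to it, draw the case back across the stone against the spring, set it down upright on the table with its nose against the opposite edge, then push the thumb lock down until it clicks, and leave the tape there, hooked and locked, with the slab between hook and nose. Work gently: do not bend or wrench the blade, ram the lock, drag the slab or disturb the other things.

Things in the scene. Friction and masses are not known exactly. Their poses are not given: they have to be found in the camera images.
- slab: Pale stone slab, 290 x 200 x 10 mm, 1.7 kg, lying loose and flat on the black table cover. Origin: centre of its underside; x along its long side (290), y along its short side (200): its two long edges lie at y = -100 and +100 mm, its top face at z = 10 mm. A small jar (44 mm wide, 45 mm high) stands on it near its +x end, 95 to 120 mm from the middle; the rest of it is clear.
- tape_center (a point): Centre of the tape measure's case, 32 mm above its underside. Grey plastic and black rubber, upright on its base; x points the way the blade comes out, z up. Case 72 mm long (x), 34 mm wide (y), 64 mm high, about 0.35 kg; flat rigid sides, to be held between x = -30 and +15 mm. Ahead of x = +6 mm is a lower shoulder, 45 mm high (cheeks to 55 mm), with the thumb lock on it.
- blade: The tape's white steel blade with its end hook, 16 mm wide, 1.6 mm thick. Origin: on its underside, 40 mm behind the hook; x along it to the hook. It leaves the case's front face straight ahead, 11 mm above the case's underside. A spring draws it in with 3.7 to 4.5 N; a black rubber stop keeps the last 40 mm out; it pays out to 260 mm. Its last 36 mm give up and down by 0.6 N per mm at the hook.
- tape_nose (a point): Point on the front face of the case (36 mm ahead of its centre), in the middle of its width, at the height of the blade's underside (11 mm above the underside of the case). Below it the face is flat and upright down to the table: this face goes against the slab.
- tape_hook (a point): Inner corner of the steel end hook: in the blade's middle, where the hook's inner face (which goes against the edge) meets the underside of the blade. From here the hook reaches 7 mm down; it is 2 mm thick and 18 mm wide. With the blade in, this point is 40 mm ahead of tape_nose; its distance from tape_nose is the length that is out.
- lock_top (a point): Centre of the ribbed top of the thumb lock, a black plastic block 18 x 18 mm on the front shoulder, 25 mm ahead of the case's centre and in the middle of its width; its top stands 58 mm above the underside of the case when unlocked. It is pushed straight down.
- tape_lock (a joint): How far the thumb lock is down, m: 0 unlocked. Pushing it, the force rises to about 10 N and drops as it clicks; 2 mm further is a firm stop. How deep the click lies cannot be seen and differs from start to start, between 3.5 and 8 mm. Clicked, it stays down by itself (5 to 10 mm) and brakes the blade; let go before that, it springs back to 0.

How it is judged:
By the outcome, as a careful person would: the job done as asked, in the order asked, and still so for the second after the job is handed in, with the robot touching nothing.
It also fails if it takes over 61 s, if anything falls off the work surface, if the arm or the gripper's body presses on something with over 40 N, if the wrist force passes 120 N, or if a joint passes its speed limit or range.

## Working session

There is one attempt and no reset: what is moved stays moved. The work goes in short steps, Python scripts to look and compute and a tool call to move; the robot and the scene stay as the last step left them, time stands still between calls to the robot, and variables do not carry over. Pictures are saved under pics/ and viewed, about 8 in all and at most 12, crops included, and the job is handed in when it is done.

Besides the shell and the picture viewer there is one more tool, called as a command line: name --pt "numbers of a row" for each row, then --argument value for the rest. carry_out: Moves the arm, as the interface text tells. Shifts and turns lie within -1 to 1; 1 stands for 80 mm of shift or 0.15 rad of turn. Its arguments: {"type":"object","properties":{"moves":{"type":"array","items":{"type":"array","items":{"type":"number","minimum":-1,"maximum":1}}},"newtons":{"type":"number"}},"required":["moves"]}

```bash
mkdir -p pics; cat > h.py <<'E'
import numpy as np, cv2
from scipy.spatial.transform import Rotation as Ro
from station import r
def K(c):
    h=c["frame"].shape[0]; f=h/2/np.tan(np.radians(c["vfov"])/2)
    return np.array([[f,0,c["cx"]],[0,f,c["cy"]],[0,0,1.]]), np.array([c["k1"],0,0,0.])
def px2w(c,uv,z):
    k,d=K(c); p=cv2.undistortPoints(np.array(uv,float).reshape(-1,1,2),k,d).reshape(-1,2)
    R=np.array(c["R"]);t=np.array(c["t"]); C=-R.T@t
    rays=np.c_[p,np.ones(len(p))]@R
    z=np.broadcast_to(z,len(p))
    return C+rays*((z-C[2])/rays[:,2])[:,None]
def w2px(c,X):
    k,d=K(c); R=np.array(c["R"])
    return cv2.projectPoints(np.array(X,float).reshape(-1,1,3),cv2.Rodrigues(R)[0],np.array(c["t"],float),k,d)[0].reshape(-1,2)
def save(c,n,crop=None,s=1):
    im=c["frame"][:,:,::-1]
    if crop: u0,v0,u1,v1=crop; im=im[v0:v1,u0:u1]
    cv2.imwrite("pics/"+n,cv2.resize(im,None,fx=s,fy=s,interpolation=cv2.INTER_CUBIC))
def mv(target_p,target_R=None):
    "tool-frame units to target"
    s=r.state(); R0=Ro.from_rotvec(s["tool_rot"])
    d=R0.inv().apply(np.array(target_p)-s["tcp_pos"])/0.08
    w=np.zeros(3) if target_R is None else (R0.inv()*target_R).as_rotvec()/0.15
    return w.round(3),d.round(3)
E
python3 - <<'E'
from h import *
s=r.state(); print({k:np.round(v,3) for k,v in s.items()}); print(Ro.from_rotvec(s["tool_rot"]).as_matrix().round(3))
import pickle
for n in("scene","top"):
    c=r.capture(n); save(c,n+"0.png",s=1.4); pickle.dump(c,open(n+".pkl","wb")); print(n,c["vfov"],c["k1"],(-np.array(c["R"]).T@np.array(c["t"])).round(3))
E
```

```text
{'clock': np.float64(0.0), 'joint_pos': array([-1.285,  0.412, -0.013,  1.597,  0.006,  1.134, -0.082]), 'joint_vel': array([-0.   ,  0.   , -0.001, -0.002, -0.001,  0.   , -0.001]), 'tau': array([-1.0000e-03, -5.8795e+01,  6.4100e-01, -2.9108e+01, -5.4000e-02,
        1.8000e-02,  0.0000e+00]), 'tcp_pos': array([0.216, 0.586, 0.222]), 'tool_rot': array([-1.554,  0.278, -0.277]), 'contact_force': array([0.212, 0.149, 0.473]), 'wrist_torque': array([-0.014, -0.022,  0.014]), 'width': np.float64(0.999)}
[[ 0.938 -0.     0.346]
 [-0.346 -0.001  0.938]
 [ 0.    -1.    -0.002]]
scene 55.612536757327746 -0.11964812203461388 [0.801 0.28  0.483]
top 54.33245379756273 -0.059507364129804376 [ 0.409 -0.116  0.722]
```

View pics/top0.png

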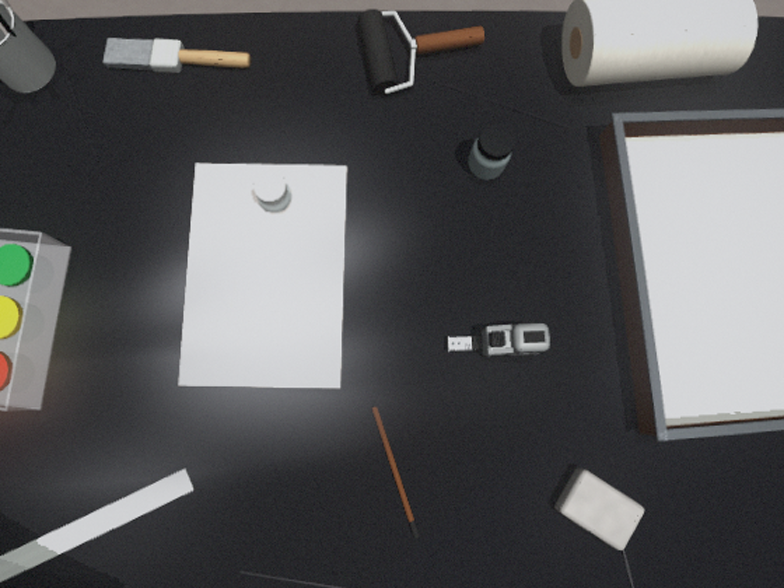

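View pics/scene0.png

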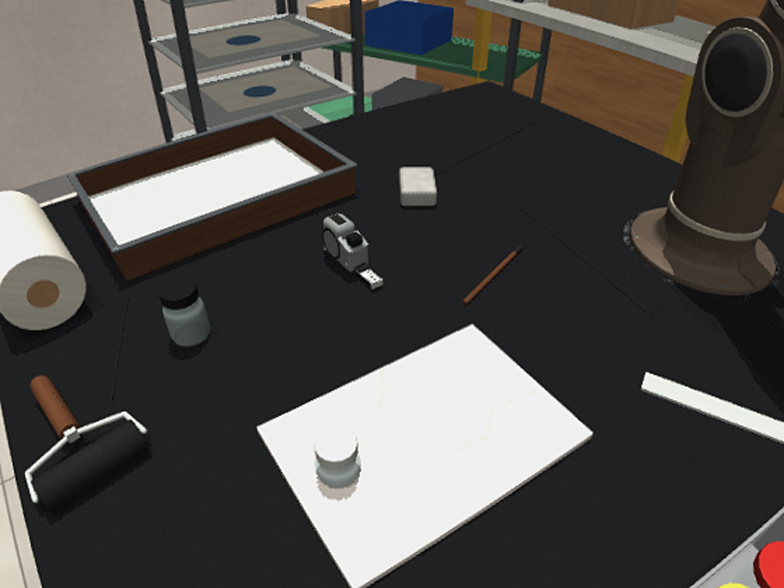

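The top view (1.4x) shows the slab with corners at about (195,163), (347,166), (340,387) and (179,385), and the jar at its upper end. The tape is at (517,339), with its blade pointing left at the slab. Next I refine these by segmentation.

```bash
python3 - <<'E'
from h import *
import pickle
c=pickle.load(open("top.pkl","rb")); g=cv2.cvtColor(c["frame"],cv2.COLOR_RGB2GRAY)
m=(g>165).astype(np.uint8); n,l,st,ce=cv2.connectedComponentsWithStats(m)
i=l[220,180]; print(st[i]); cn=max(cv2.findContours((l==i).astype(np.uint8),0,2)[0],key=cv2.contourArea)
q=cv2.approxPolyDP(cn,8,True).reshape(-1,2); print("quad",q.tolist())
# line fits in world
P=px2w(c,cn.reshape(-1,2).astype(float),0.01)[:,:2]; Q=px2w(c,q,0.01)[:,:2]; print(Q.round(4).tolist())
if len(Q)==4:
  L=[]
  for k in range(4):
    a,b=Q[k],Q[(k+1)%4]; e=(b-a)/np.linalg.norm(b-a); nn=np.array([-e[1],e[0]])
    t=(P-a)@e; s=P[(abs((P-a)@nn)<.004)&(t>.01)&(t<np.linalg.norm(b-a)-.01)]
    vx,vy,x0,y0=cv2.fitLine(s.astype(np.float32),2,0,.01,.01).ravel(); L.append(np.cross([x0,y0,1],[x0+vx,y0+vy,1]))
  co=[]
  for k in range(4):
    p=np.cross(L[k],L[k-1]); co.append(p[:2]/p[2])
  co=np.array(co); print("corners",co.round(4).tolist(), "len",[np.linalg.norm(co[k]-co[k-1]).round(4) for k in range(4)],"c",co.mean(0).round(4))
  for k in range(4):
    d=co[k]-co[k-1]; print(np.degrees(np.arctan2(d[1],d[0])).round(2))
print("tape",px2w(c,[[369,242]],.064).round(4), "hook",px2w(c,[[447/1.4,344/1.4]],.013).round(4))
save(c,"tape_top.png",(310,220,400,265),8)
s=pickle.load(open("scene.pkl","rb")); a=cv2.resize(s["frame"][145:210,225:280,::-1],None,fx=8,fy=8,interpolation=cv2.INTER_CUBIC); b=cv2.resize(c["frame"][225:260,315:398,::-1],None,fx=8,fy=8,interpolation=cv2.INTER_CUBIC)
b=cv2.resize(b,(340,int(b.shape[0]*340/b.shape[1]))) if 0 else b
W=np.zeros((600,800,3),np.uint8)
a=cv2.resize(s["frame"][145:210,225:280,::-1],None,fx=4.8,fy=4.8,interpolation=cv2.INTER_CUBIC); W[280:280+a.shape[0],:a.shape[1]]=a[:320,:]; W[:b.shape[0],:b.shape[1]]=b
cv2.imwrite("pics/tape.png",W)
E
```

```text
[  128   116   120   161 17621]
quad [[141, 116], [128, 274], [242, 276], [247, 119]]
[[0.7152, 0.1093], [0.4271, 0.1217], [0.4201, -0.0748], [0.7054, -0.0865]]
corners [[0.7236, 0.1112], [0.5143, 0.1194], [0.3246, -0.0715], [0.6947, -0.0855]] len [np.float64(0.1989), np.float64(0.2094), np.float64(0.2691), np.float64(0.3704)] c [0.5643 0.0184]
81.66
177.78
-134.83
-2.17
tape [[ 0.469  -0.2843  0.064 ]] hook [[ 0.4692 -0.2097  0.013 ]]
```

View pics/tape.png

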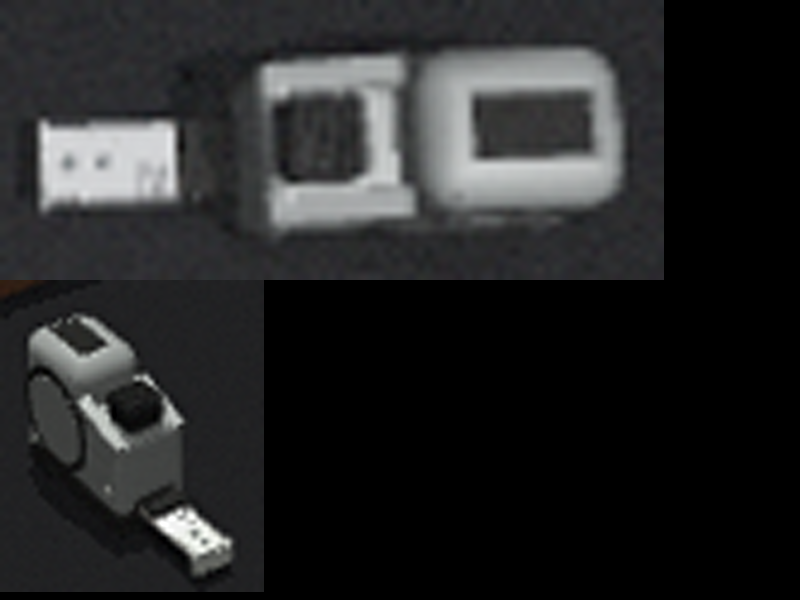

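The crop shows the blade at crop px (40–180,163), the lock at (320,137), a cheek gap of about 20 mm, and the case's rear top centred at (520,127). The 20 mm pads won't fit between the cheeks crosswise, so I'll press with one finger (13.5 mm thick).

```bash
python3 - <<'E'
from h import *
import pickle
c=pickle.load(open("top.pkl","rb")); f=lambda u,v:[315+(u-3.5)/8,225+(v-3.5)/8]
for n,u,v,z in[("hook",38,163,.0126),("bladeroot",180,163,.0126),("lock",320,137,.058),("cheekmid",330,137,.055),("top",520,127,.064),("toprear",622,127,.05)]:
    print(n,px2w(c,[f(u,v)],z)[0].round(4))
g=cv2.cvtColor(c["frame"],cv2.COLOR_RGB2GRAY); n,l,st,_=cv2.connectedComponentsWithStats((g>150).astype(np.uint8))
cn=max(cv2.findContours((l==l[220,180]).astype(np.uint8),0,1)[0],key=cv2.contourArea).reshape(-1,2).astype(float)
P=px2w(c,cn,.01)[:,:2]; rr=cv2.minAreaRect((P*1000).astype(np.float32)); print("slab",rr)
# subpixel edge: along rows/cols, fit lines
W=[]
k=.5
for (a,b,dr) in [((141,116),(128,274),0),((128,274),(242,276),1),((242,276),(247,119),0),((247,119),(141,116),1)]:
    a=np.array(a,float);b=np.array(b,float);pts=[]
    for t in np.linspace(.08,.92,40):
        p=a+(b-a)*t; d=np.array([1,0]) if dr==0 else np.array([0,1])
        s=np.arange(-5,5.1,.25); x=(p+s[:,None]*d).astype(np.float32)
        pr=cv2.remap(g.astype(np.float32),x[:,0].copy(),x[:,1].copy(),1).ravel(); i=np.argmax(abs(np.gradient(cv2.GaussianBlur(pr.reshape(-1,1),(1,9),1.2).ravel()))); pts.append(x[i])
    w=px2w(c,pts,.01)[:,:2]; m=w.mean(0); v=np.linalg.svd(w-m)[2][0]; W.append(np.cross([*m,1],[*(m+v),1])); print(np.degrees(np.arctan(v[1]/v[0])).round(2))
co=[(lambda p:p[:2]/p[2])(np.cross(W[i],W[i-1])) for i in range(4)]; co=np.array(co); print(co.round(4).tolist(),co.mean(0).round(4),[np.linalg.norm(co[i]-co[i-1]).round(4) for i in range(4)])
E
```

```text
hook [ 0.4706 -0.2099  0.0126]
bladeroot [ 0.4699 -0.2409  0.0126]
lock [ 0.4706 -0.262   0.058 ]
cheekmid [ 0.4709 -0.2647  0.055 ]
top [ 0.4712 -0.3019  0.064 ]
toprear [ 0.472  -0.3273  0.05  ]
slab ((566.8820190429688, 18.38990020751953), (200.00448608398438, 290.51947021484375), 87.8183822631836)
-2.15
88.06
-2.11
88.37
[[0.7147, 0.1128], [0.4254, 0.1237], [0.4186, -0.0763], [0.709, -0.087]] [0.5669 0.0183] [np.float64(0.1999), np.float64(0.2895), np.float64(0.2), np.float64(0.2906)]
```

```bash
cat >> h.py <<'E'
def tool(yaw_deg,pitch=0):
    "tool attitude with tape x at world yaw_deg, nose down by pitch deg"
    a=np.radians(yaw_deg); d=np.array([np.cos(a),np.sin(a),0]); y=np.array([0,0,-1.]); x=-d; z=np.cross(x,y)
    return Ro.from_matrix(np.c_[x,y,z])*Ro.from_rotvec([0,0,-np.radians(pitch)])
def plan(wps,n,op=1):
    "wps: list of (p,Rot); n rows each"
    s=r.state(); p=np.array(s["tcp_pos"]); R=Ro.from_rotvec(s["tool_rot"]); out=[]
    for (q,Q),k in zip(wps,n):
        q=np.array(q)
        for i in range(k):
            w=(R.inv()*Q).as_rotvec()/(k-i); d=R.inv().apply(q-p)/(k-i)
            out.append([*(w/.15).round(2),*(d/.08).round(2),op]); p=p+R.apply(d); R=R*Ro.from_rotvec(w)
    for i in range(0,len(out),5): print([[float(v) for v in o] for o in out[i:i+5]])
def st():
    s=r.state(); R=Ro.from_rotvec(s["tool_rot"]).as_matrix()
    d=-R[:,0]; print("t",s["clock"].round(2),"tcp",np.round(s["tcp_pos"],4),"yaw",np.degrees(np.arctan2(d[1],d[0])).round(2),"pitch",np.degrees(np.arcsin(-d[2])).round(2),"roll",np.degrees(np.arcsin(R[2,2])).round(2),"F",np.round(s["contact_force"],2),"T",np.round(s["wrist_torque"],2),"w",round(float(s["width"])*88,1))
E
python3 - <<'E'
from h import *
st(); plan([([.48,.28,.2],tool(65)),([.57,-.05,.2],tool(90.6)),([.471,-.2955,.14],tool(90.6))],[10,9,8])
E
```

```text
Traceback (most recent call last):
  File "h.py", line 41, in st
    d=-R[:,0]; print("t",s["clock"].round(2),"tcp",np.round(s["tcp_pos"],4),"yaw",np.degrees(np.arctan2(d[1],d[0])).round(2),"pitch",np.degrees(np.arcsin(-d[2])).round(2),"roll",np.degrees(np.arcsin(R[2,2])).round(2),"F",np.round(s["contact_force"],2),"T",np.round(s["wrist_torque"],2),"w",round(float(s["width"])*88,1))
                         ^^^^^^^^^^^^^^^^
AttributeError: 'float' object has no attribute 'round'
```

```bash
sed -i 's/s\["clock"\].round(2)/round(float(s["clock"]),2)/' h.py
python3 - <<'E'
from h import *
st(); plan([([.48,.28,.2],tool(130)),([.57,-.05,.2],tool(90.6)),([.471,-.2955,.14],tool(90.6))],[10,9,8])
E
```

```text
t 0.1 tcp [0.2164 0.5858 0.2219] yaw 159.73 pitch 0.01 roll -0.08 F [ 0.73  1.46 -0.21] T [ 0.01  0.   -0.03] w 87.6
[[0.0, 0.35, 0.0, 0.44, 0.03, -0.24, 1.0], [0.0, 0.35, 0.0, 0.45, 0.03, -0.22, 1.0], [0.0, 0.35, 0.0, 0.46, 0.03, -0.2, 1.0], [0.0, 0.35, 0.0, 0.47, 0.03, -0.17, 1.0], [0.0, 0.35, 0.0, 0.48, 0.03, -0.15, 1.0]]
[[0.0, 0.35, 0.0, 0.49, 0.03, -0.12, 1.0], [0.0, 0.35, 0.0, 0.5, 0.03, -0.1, 1.0], [0.0, 0.35, 0.0, 0.5, 0.03, -0.07, 1.0], [0.0, 0.35, 0.0, 0.5, 0.03, -0.05, 1.0], [0.0, 0.35, 0.0, 0.5, 0.03, -0.02, 1.0]]
[[-0.0, 0.51, -0.0, 0.43, 0.0, -0.2, 1.0], [-0.0, 0.51, -0.0, 0.45, 0.0, -0.17, 1.0], [-0.0, 0.51, -0.0, 0.46, 0.0, -0.13, 1.0], [-0.0, 0.51, -0.0, 0.47, 0.0, -0.1, 1.0], [-0.0, 0.51, -0.0, 0.47, 0.0, -0.06, 1.0]]
[[-0.0, 0.51, -0.0, 0.47, 0.0, -0.02, 1.0], [-0.0, 0.51, -0.0, 0.47, 0.0, 0.01, 1.0], [-0.0, 0.51, -0.0, 0.47, 0.0, 0.05, 1.0], [-0.0, 0.51, -0.0, 0.47, 0.0, 0.08, 1.0], [-0.0, -0.0, -0.0, 0.38, 0.09, -0.16, 1.0]]
[[-0.0, -0.0, -0.0, 0.38, 0.09, -0.16, 1.0], [-0.0, -0.0, -0.0, 0.38, 0.09, -0.16, 1.0], [-0.0, -0.0, -0.0, 0.38, 0.09, -0.16, 1.0], [-0.0, -0.0, -0.0, 0.38, 0.09, -0.16, 1.0], [-0.0, -0.0, -0.0, 0.38, 0.09, -0.16, 1.0]]
[[-0.0, -0.0, -0.0, 0.38, 0.09, -0.16, 1.0], [-0.0, -0.0, -0.0, 0.38, 0.09, -0.16, 1.0]]
```

carry_out --pt "0 0.35 0 0.44 0.03 -0.24 1" --pt "0 0.35 0 0.45 0.03 -0.22 1" --pt "0 0.35 0 0.46 0.03 -0.2 1" --pt "0 0.35 0 0.47 0.03 -0.17 1" --pt "0 0.35 0 0.48 0.03 -0.15 1"

```text
clock: 0.6
tcp_pos: [0.3442, 0.4331, 0.2067]
tool_rot: [-1.521, 0.483, -0.477]
contact_force: [0.6, 0.5, -0.4]
width: 1.002
```

carry_out --pt "0 0.35 0 0.49 0.03 -0.12 1" --pt "0 0.35 0 0.5 0.03 -0.1 1" --pt "0 0.35 0 0.5 0.03 -0.07 1" --pt "0 0.35 0 0.5 0.03 -0.05 1" --pt "0 0.35 0 0.5 0.03 -0.02 1"

```text
clock: 1.1
tcp_pos: [0.4784, 0.2716, 0.1929]
tool_rot: [-1.464, 0.696, -0.689]
contact_force: [-0.4, 1.0, -0.6]
width: 1.003
```

carry_out --pt "0 0.5 0 0.43 0 -0.2 1" --pt "0 0.5 0 0.45 0 -0.17 1" --pt "0 0.5 0 0.46 0 -0.13 1" --pt "0 0.5 0 0.47 0 -0.1 1" --pt "0 0.5 0 0.47 0 -0.06 1"

```text
clock: 1.6
tcp_pos: [0.5272, 0.0782, 0.1916]
tool_rot: [-1.343, 0.994, -0.989]
contact_force: [0.7, 0.2, -0.1]
width: 1.002
```

```bash
python3 - <<'E'
from h import *
st(); plan([([.55,-.1,.18],tool(90.6)),([.471,-.2955,.13],tool(90.6))],[5,5])
E
```

```text
t 1.6 tcp [0.5272 0.0782 0.1916] yaw 106.84 pitch 0.15 roll -0.53 F [ 0.66  0.23 -0.14] T [-0.04 -0.03 -0.  ] w 88.2
[[0.01, 0.38, 0.01, 0.44, 0.03, -0.07, 1.0], [0.01, 0.38, 0.01, 0.45, 0.03, -0.05, 1.0], [0.01, 0.38, 0.01, 0.45, 0.03, -0.02, 1.0], [0.01, 0.38, 0.01, 0.45, 0.03, 0.0, 1.0], [0.01, 0.38, 0.01, 0.45, 0.03, 0.03, 1.0]]
[[-0.0, 0.0, -0.0, 0.49, 0.12, -0.2, 1.0], [-0.0, 0.0, -0.0, 0.49, 0.12, -0.2, 1.0], [-0.0, 0.0, -0.0, 0.49, 0.12, -0.2, 1.0], [-0.0, 0.0, -0.0, 0.49, 0.12, -0.2, 1.0], [-0.0, 0.0, -0.0, 0.49, 0.12, -0.2, 1.0]]
```

Tracking is good.

carry_out --pt "0.01 0.38 0.01 0.44 0.03 -0.07 1" --pt "0.01 0.38 0.01 0.45 0.03 -0.05 1" --pt "0.01 0.38 0.01 0.45 0.03 -0.02 1" --pt "0.01 0.38 0.01 0.45 0.03 0 1" --pt "0.01 0.38 0.01 0.45 0.03 0.03 1"

```text
clock: 2.1
tcp_pos: [0.5494, -0.1079, 0.1787]
tool_rot: [-1.207, 1.215, -1.208]
contact_force: [0.5, 0.9, -0.6]
width: 0.998
```

carry_out --pt "0 0 0 0.49 0.12 -0.2 1" --pt "0 0 0 0.49 0.12 -0.2 1" --pt "0 0 0 0.49 0.12 -0.2 1" --pt "0 0 0 0.49 0.12 -0.2 1" --pt "0 0 0 0.45 0.12 -0.2 1"

```text
clock: 2.6
tcp_pos: [0.4674, -0.307, 0.1282]
tool_rot: [-1.207, 1.213, -1.209]
contact_force: [-0.1, 0.1, 0.5]
width: 1.002
```

```bash
python3 - <<'E'
from h import *
st(); plan([([.471,-.2955,.08],tool(90.6)),([.471,-.2955,.022],tool(90.6))],[3,4])
E
```

```text
t 2.6 tcp [ 0.4674 -0.307   0.1282] yaw 89.85 pitch -0.14 roll -0.07 F [-0.1   0.09  0.54] T [-0.05  0.    0.  ] w 88.1
[[0.0, -0.03, -0.01, -0.05, 0.2, 0.02, 1.0], [0.0, -0.03, -0.01, -0.05, 0.2, 0.02, 1.0], [0.0, -0.03, -0.01, -0.05, 0.2, 0.02, 1.0], [0.0, -0.0, 0.0, -0.0, 0.18, 0.0, 1.0], [0.0, -0.0, 0.0, -0.0, 0.18, 0.0, 1.0]]
[[0.0, -0.0, 0.0, -0.0, 0.18, 0.0, 1.0], [0.0, -0.0, 0.0, -0.0, 0.18, 0.0, 1.0]]
```

carry_out --pt "0 -0.03 -0.01 -0.05 0.2 0.02 1" --pt "0 -0.03 -0.01 -0.05 0.2 0.02 1" --pt "0 -0.03 -0.01 -0.05 0.2 0.02 1" --pt "0 0 0 0 0.18 0 1" --pt "0 0 0 0 0.18 0 1"

```text
clock: 3.1
tcp_pos: [0.4667, -0.3037, 0.0482]
tool_rot: [-1.214, 1.21, -1.214]
contact_force: [-0.3, 0.2, -0.4]
width: 0.997
```

carry_out --pt "0 0 0 0 0.18 0 1" --pt "0 0 0 0 0.15 0 1" --pt "0 0 0 0 0 0 1"

```text
clock: 3.4
tcp_pos: [0.4656, -0.3031, 0.0175]
tool_rot: [-1.216, 1.212, -1.211]
contact_force: [-0.4, -0.7, -0.5]
width: 1.0
```

```bash
python3 - <<'E'
from h import *
st(); print(mv([.471,-.2955,.022],tool(90.6)))
s=r.capture("scene"); save(s,"grasp.png",(180,60,380,220),4)
E
```

```text
t 3.4 tcp [ 0.4656 -0.3031  0.0175] yaw 89.91 pitch 0.25 roll -0.32 F [-0.39 -0.68 -0.49] T [-0.03  0.06  0.01] w 88.0
(array([ 0.037, -0.08 ,  0.029]), array([-0.095, -0.057,  0.067]))
```

View pics/grasp.png

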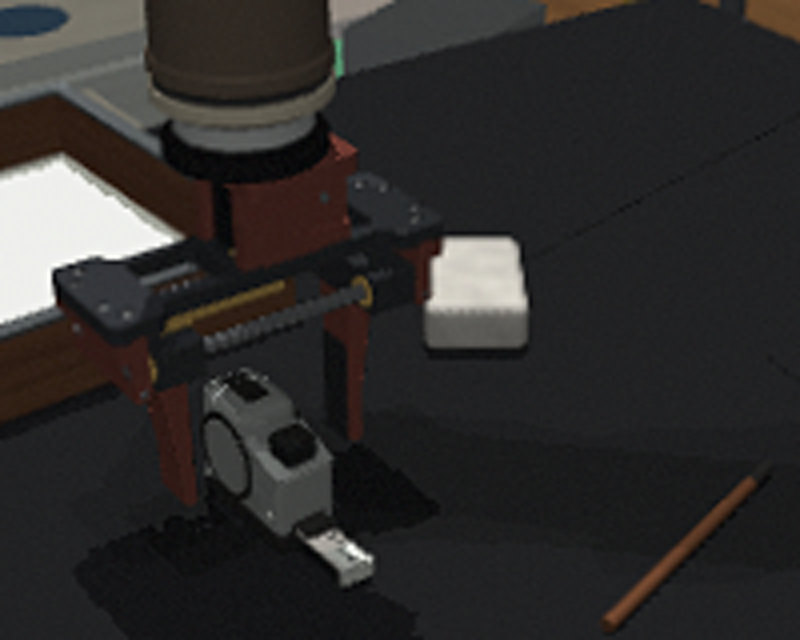

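The crop shows the open fingers straddling the case: finger tips at (190,495) and (350,435), case at (265,445). I centre the gripper and close.

carry_out --pt "0.02 -0.04 0.02 -0.05 -0.03 0.035 1" --pt "0.02 -0.04 0.01 -0.05 -0.03 0.035 1" --pt "0 0 0 0 0 0 0.5" --pt "0 0 0 0 0 0 0.36" --pt "0 0 0 0 0 0 0.36" --newtons 30

```text
clock: 3.95
tcp_pos: [0.4739, -0.2953, 0.0258]
tool_rot: [-1.212, 1.196, -1.204]
contact_force: [0.4, -0.5, 0.2]
width: 0.764
```

carry_out --pt "0 0 0 0 0 0 0.3" --pt "0 0 0 0 0 0 0.2" --pt "0 0 0 0 0 0 0.2"

```text
clock: 4.25
tcp_pos: [0.474, -0.2955, 0.0262]
tool_rot: [-1.211, 1.195, -1.205]
contact_force: [-0.6, -0.0, -0.5]
width: 0.494
```

```bash
python3 - <<'E'
from h import *
st(); print(mv([.471,-.2955,.022],tool(90.6)))
E
```

```text
t 4.25 tcp [ 0.474  -0.2955  0.0262] yaw 90.67 pitch 0.1 roll 0.36 F [-0.65 -0.03 -0.47] T [-0.08  0.12  0.01] w 43.5
(array([-0.042,  0.008,  0.011]), array([-0.   ,  0.053, -0.037]))
```

carry_out --pt "-0.03 0 0 0 0.05 -0.035 0.45" --pt "0 0 0 0 0 0 0.4" --pt "0 0 0 0 0 0 0.3" --pt "0 0 0 0 0 0 0.2" --pt "0 0 0 0 0 0 0.2" --newtons 30

```text
clock: 4.75
tcp_pos: [0.4715, -0.2957, 0.022]
tool_rot: [-1.215, 1.198, -1.203]
contact_force: [0.7, -1.0, 1.1]
width: 0.384
```

carry_out --pt "0 0 0 0 0 0 0.2" --pt "0 0 0 0 0 0 0.2"

```text
clock: 4.95
tcp_pos: [0.4715, -0.2957, 0.022]
tool_rot: [-1.215, 1.198, -1.203]
contact_force: [-0.0, -0.1, 0.8]
width: 0.382
```

```bash
python3 - <<'E'
from h import *
st(); c=r.capture("top")
f=lambda X:w2px(c,X).round(1).tolist()
print(f([[.471,-.212,.0126],[.471,-.262,.058]]))
p=r.state()["tcp_pos"]; plan([([p[0],p[1],.09],tool(90.6))],[3],.2)
E
```

```text
t 4.95 tcp [ 0.4715 -0.2957  0.022 ] yaw 90.67 pitch 0.12 roll 0.13 F [-0.01 -0.06  0.84] T [-0.07 -0.06  0.03] w 33.6
[[320.5, 244.7], [354.5, 241.5]]
[[-0.0, 0.0, 0.0, 0.0, -0.28, 0.0, 0.2], [-0.0, 0.0, 0.0, 0.0, -0.28, 0.0, 0.2], [-0.0, 0.0, 0.0, 0.0, -0.28, 0.0, 0.2]]
```

carry_out --pt "0 0 0 0 -0.1 0 0.2" --pt "0 0 0 0 -0.25 0 0.2" --pt "0 0 0 0 -0.35 0 0.2" --pt "0 0 0 0 -0.35 0 0.2" --pt "0 0 0 0 0 0 0.2"

```text
clock: 5.5
tcp_pos: [0.4677, -0.2945, 0.1073]
tool_rot: [-1.218, 1.206, -1.198]
contact_force: [0.7, -0.8, -3.9]
width: 0.384
```

```bash
python3 - <<'E'
from h import *
st(); plan([([.5283,.0533,.11],tool(87.9,18))],[12],.2)
c=r.capture("top"); save(c,"lift.png",(290,200,390,275),8)
s=r.state(); R=Ro.from_rotvec(s["tool_rot"]).as_matrix(); p=np.array(s["tcp_pos"])
d,up=-R[:,0],-R[:,1]
print(w2px(c,[p+.084*d-.011*up, p+.086*d-.0095*up]), "crop", (w2px(c,[p+.086*d-.0095*up,p+.033*d+.036*up])-[290,200])*8)
E
```

```text
t 5.5 tcp [ 0.4677 -0.2945  0.1073] yaw 90.6 pitch -0.05 roll -0.34 F [ 0.73 -0.77 -3.92] T [-0.19 -0.07 -0.02] w 33.8
[[-0.0, 0.03, -0.17, -0.36, -0.0, 0.07, 0.2], [-0.0, 0.03, -0.17, -0.36, -0.01, 0.07, 0.2], [-0.0, 0.03, -0.17, -0.36, -0.02, 0.06, 0.2], [-0.0, 0.03, -0.17, -0.36, -0.03, 0.06, 0.2], [-0.0, 0.03, -0.17, -0.36, -0.04, 0.06, 0.2]]
[[-0.0, 0.03, -0.17, -0.36, -0.05, 0.06, 0.2], [-0.0, 0.03, -0.17, -0.36, -0.06, 0.06, 0.2], [-0.0, 0.03, -0.17, -0.36, -0.07, 0.06, 0.2], [-0.0, 0.03, -0.17, -0.36, -0.08, 0.06, 0.2], [-0.0, 0.03, -0.17, -0.35, -0.09, 0.05, 0.2]]
[[-0.0, 0.03, -0.17, -0.35, -0.1, 0.05, 0.2], [-0.0, 0.03, -0.17, -0.35, -0.11, 0.05, 0.2]]
[[326.14696459 243.15483646]
 [324.99636156 243.09795775]] crop [[279.97089247 344.78366199]
 [609.89226814 309.12221529]]
```

View pics/lift.png

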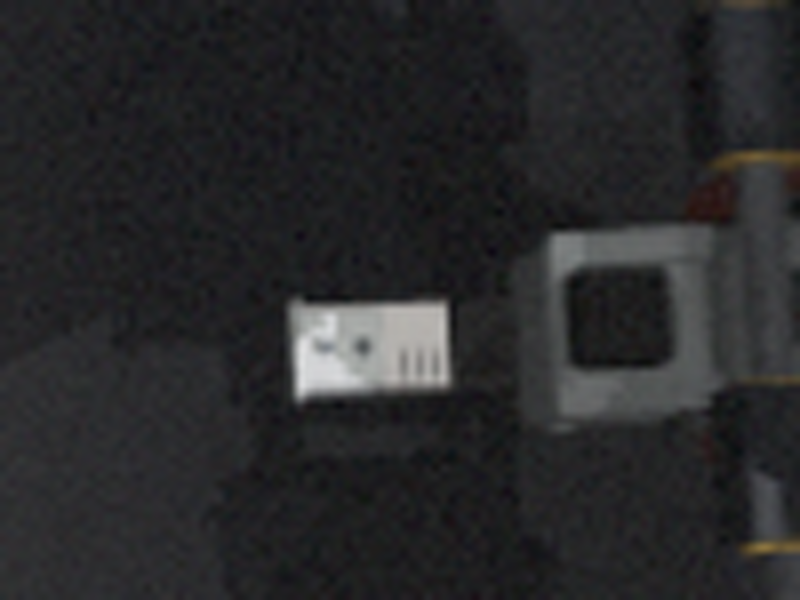

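The crop shows the tape held level: hook outer edge at (292,350), lock at (620,318). That is about 1.5–2 mm short of my model, so the hook lies about 82.5 mm ahead of the TCP. Next I carry it over the slab, pitching it nose-down.

carry_out --pt "0 0.03 -0.17 -0.36 0 0.07 0.2" --pt "0 0.03 -0.17 -0.36 -0.01 0.07 0.2" --pt "0 0.03 -0.17 -0.36 -0.02 0.06 0.2" --pt "0 0.03 -0.17 -0.36 -0.03 0.06 0.2" --pt "0 0.03 -0.17 -0.36 -0.04 0.06 0.2"

```text
clock: 6.05
tcp_pos: [0.4872, -0.1505, 0.1005]
tool_rot: [-1.306, 1.173, -1.316]
contact_force: [-0.2, 0.6, -3.2]
width: 0.384
```

carry_out --pt "0 0.03 -0.17 -0.36 -0.05 0.06 0.2" --pt "0 0.03 -0.17 -0.36 -0.06 0.06 0.2" --pt "0 0.03 -0.17 -0.36 -0.07 0.06 0.2" --pt "0 0.03 -0.17 -0.36 -0.08 0.06 0.2" --pt "0 0.03 -0.17 -0.35 -0.09 0.05 0.2"

```text
clock: 6.55
tcp_pos: [0.5101, 0.0014, 0.0949]
tool_rot: [-1.401, 1.123, -1.426]
contact_force: [0.9, 0.0, -4.0]
width: 0.386
```

carry_out --pt "0 0.03 -0.17 -0.33 -0.1 0.05 0.2" --pt "0 0.03 -0.17 -0.2 -0.06 0.03 0.2" --pt "0 0 0 0 0 0 0.2"

```text
clock: 6.85
tcp_pos: [0.5165, 0.0536, 0.0905]
tool_rot: [-1.444, 1.093, -1.462]
contact_force: [0.3, 0.2, -3.6]
width: 0.385
```

```bash
python3 - <<'E'
from h import *
st(); plan([([.5283,.0553,.07],tool(87.9,18))],[4],.2)
E
```

```text
t 6.85 tcp [0.5165 0.0536 0.0905] yaw 87.74 pitch 18.38 roll -1.21 F [ 0.3   0.24 -3.63] T [ 0.4   0.05 -0.01] w 33.9
[[0.04, -0.0, 0.01, -0.03, 0.06, 0.04, 0.2], [0.04, -0.0, 0.01, -0.03, 0.06, 0.04, 0.2], [0.04, -0.0, 0.01, -0.03, 0.06, 0.04, 0.2], [0.04, -0.0, 0.01, -0.03, 0.06, 0.04, 0.2]]
```

carry_out --pt "0.05 0 0 -0.03 0.06 0.04 0.2" --pt "0.05 0 0 -0.03 0.06 0.04 0.2" --pt "0.04 0 0 -0.03 0.06 0.04 0.2" --pt "0 0 0 0 0 0 0.2"

```text
clock: 7.25
tcp_pos: [0.5242, 0.0522, 0.0707]
tool_rot: [-1.432, 1.078, -1.47]
contact_force: [-0.4, 0.5, -3.3]
width: 0.386
```

```bash
cat >> h.py <<'E'
SC=np.array([.567,.0184,0]); SD=np.array([.0369,.9993,0]); SX=np.array([.9993,-.0369,0])
def tape(off=(.0825,-.011)):
    s=r.state(); R=Ro.from_rotvec(s["tool_rot"]).as_matrix(); p=np.array(s["tcp_pos"]); d,up=-R[:,0],-R[:,1]
    for n,o in(("hook",off),("lip",(off[0],off[1]-.007)),("nose",(off[0]-.04,off[1])),("frontbottom",(off[0]-.04,off[1]-.011)),("rearbottom",(off[0]-.112,off[1]-.011))):
        q=p+o[0]*d+o[1]*up-SC; print(n,"slab x,y,z mm",(1000*np.array([q@SX,q@SD,q[2]])).round(1))
E
python3 - <<'E'
from h import *
st(); tape(); p=np.array(r.state()["tcp_pos"]); plan([([p[0],.0553,.0475],tool(87.9,18))],[4],.2)
E
```

```text
t 7.25 tcp [0.5242 0.0522 0.0707] yaw 87.66 pitch 18.48 roll -0.22 F [-0.38  0.54 -3.26] T [ 0.45  0.04 -0.01] w 34.0
hook slab x,y,z mm [-43.7 107.   34.1]
lip slab x,y,z mm [-43.8 104.7  27.4]
nose slab x,y,z mm [-43.9  69.   46.7]
frontbottom slab x,y,z mm [-44.   65.5  36.3]
rearbottom slab x,y,z mm [-44.2  -2.7  59.1]
[[0.01, -0.01, 0.01, -0.03, 0.07, -0.0, 0.2], [0.01, -0.01, 0.01, -0.03, 0.07, -0.0, 0.2], [0.01, -0.01, 0.01, -0.03, 0.07, -0.0, 0.2], [0.01, -0.01, 0.01, -0.03, 0.07, -0.0, 0.2]]
```

carry_out --pt "0.01 -0.01 0 -0.04 0.06 0 0.2" --pt "0.01 -0.01 0 -0.03 0.06 0 0.2" --pt "0 0 0 -0.03 0.06 0 0.2" --pt "0 0 0 -0.03 0.06 0 0.2" --pt "0 0 0 0 0 0 0.2"

```text
clock: 7.75
tcp_pos: [0.5242, 0.0541, 0.0475]
tool_rot: [-1.43, 1.076, -1.471]
contact_force: [0.3, 0.3, -3.5]
width: 0.388
```

```bash
python3 - <<'E'
from h import *
st(); tape(); p=np.array(r.state()["tcp_pos"]); plan([([p[0],.0553,.0475],tool(87.9,18))],[1],.2)
a=r.capture("scene"); print(w2px(a,[[.53,.12,.01]]))
u,v=w2px(a,[[.53,.08,.02]])[0].astype(int); save(a,"hook.png",(u-80,v-60,u+80,v+60),5)
E
```

```text
t 7.75 tcp [0.5242 0.0541 0.0475] yaw 87.64 pitch 18.46 roll -0.1 F [ 0.25  0.34 -3.47] T [0.41 0.03 0.05] w 34.1
hook slab x,y,z mm [-43.8 108.9  10.9]
lip slab x,y,z mm [-43.8 106.7   4.3]
nose slab x,y,z mm [-44.   70.9  23.6]
frontbottom slab x,y,z mm [-44.   67.5  13.2]
rearbottom slab x,y,z mm [-44.3  -0.8  36. ]
[[0.02, -0.03, 0.05, -0.01, -0.0, -0.0, 0.2]]
[[372.20185092 342.18360405]]
```

View pics/hook.png

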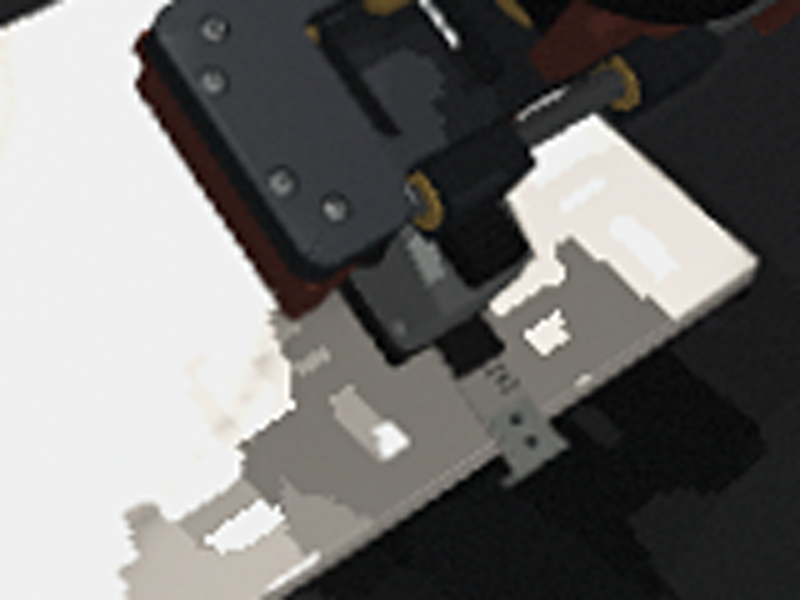

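The crop shows the hook at (540,465), past the far slab edge line (500,455)–(550,415) and below the top, with the case clear of the stone. I pull back gently until it catches.

```bash
python3 - <<'E'
from h import *
p=np.array(r.state()["tcp_pos"]); plan([(p-.012*SD,tool(87.9,17.5))],[5],.2)
E
```

```text
[[0.0, -0.01, 0.02, 0.03, 0.01, 0.0, 0.2], [0.0, -0.01, 0.02, 0.03, 0.01, 0.0, 0.2], [0.0, -0.01, 0.02, 0.03, 0.01, 0.0, 0.2], [0.0, -0.01, 0.02, 0.03, 0.01, 0.0, 0.2], [0.0, -0.01, 0.02, 0.03, 0.01, 0.0, 0.2]]
```

carry_out --pt "0 -0.01 0.02 0.03 0.01 0 0.2" --pt "0 -0.01 0.02 0.03 0.01 0 0.2" --pt "0 0 0.02 0.03 0.01 0 0.2" --pt "0 0 0.02 0.03 0.01 0 0.2" --pt "0 0 0.02 0.03 0.01 0 0.2"

```text
clock: 8.3
tcp_pos: [0.5243, 0.0424, 0.048]
tool_rot: [-1.418, 1.082, -1.455]
contact_force: [-0.3, 3.4, -5.0]
width: 0.391
```

```bash
python3 - <<'E'
from h import *
st(); tape();p=np.array(r.state()["tcp_pos"]); plan([(p-.008*SD,tool(87.9,16.5))],[4],.2)
E
```

```text
t 8.3 tcp [0.5243 0.0424 0.048 ] yaw 87.91 pitch 17.4 roll -0.08 F [-0.27  3.4  -5.03] T [ 1.25  0.11 -0.03] w 34.4
hook slab x,y,z mm [-43.6  97.9  12.8]
lip slab x,y,z mm [-43.6  95.8   6.1]
nose slab x,y,z mm [-43.5  59.7  24.8]
frontbottom slab x,y,z mm [-43.6  56.4  14.3]
rearbottom slab x,y,z mm [-43.5 -12.3  35.8]
[[0.0, 0.0, 0.03, 0.02, 0.01, 0.0, 0.2], [0.0, 0.0, 0.03, 0.02, 0.01, -0.0, 0.2], [0.0, 0.0, 0.03, 0.02, 0.01, -0.0, 0.2], [0.0, 0.0, 0.03, 0.02, 0.01, -0.0, 0.2]]
```

Hooked: the force on the tool is +3.4 N along y. Next I draw the case back while keeping the blade straight.

```bash
cat >> h.py <<'E'
def wp(L,a,z=11.,x=-43.6,zh=11.):
    ar=np.radians(a); H=SC+SX*x/1e3+SD*(.1+.007*np.sin(ar)); H[2]=zh/1e3
    d=SD*np.cos(ar)-np.array([0,0,np.sin(ar)]); up=SD*np.sin(ar)+np.array([0,0,np.cos(ar)])
    return H-L/1e3*d-.0425*d+.011*up, tool(87.89,a)
E
python3 - <<'E'
from h import *
plan([wp(57,13),wp(72,10.3),wp(92,8.1)],[3,2,3],.2)
E
```

```text
[[0.0, 0.0, 0.17, 0.06, 0.03, -0.0, 0.2], [0.0, 0.0, 0.17, 0.06, 0.03, -0.0, 0.2], [0.0, 0.0, 0.17, 0.06, 0.03, -0.0, 0.2], [0.0, 0.0, 0.16, 0.1, 0.03, -0.0, 0.2], [0.0, 0.0, 0.16, 0.1, 0.03, -0.0, 0.2]]
[[-0.0, -0.0, 0.09, 0.09, 0.02, -0.0, 0.2], [0.0, 0.0, 0.09, 0.09, 0.02, -0.0, 0.2], [0.0, 0.0, 0.09, 0.09, 0.02, -0.0, 0.2]]
```

carry_out --pt "0 0 0.17 0.06 0.03 0 0.2" --pt "0 0 0.17 0.06 0.03 0 0.2" --pt "0 0 0.17 0.06 0.03 0 0.2" --pt "0 0 0.16 0.1 0.03 0 0.2" --pt "0 0 0.16 0.1 0.03 0 0.2"

```text
clock: 8.8
tcp_pos: [0.5238, 0.0146, 0.0429]
tool_rot: [-1.321, 1.148, -1.355]
contact_force: [-0.6, 3.9, -5.8]
width: 0.386
```

```bash
python3 - <<'E'
from h import *
st(); tape(); plan([wp(92,8.1),wp(130,5.7)],[2,4],.2)
E
```

```text
t 8.8 tcp [0.5238 0.0146 0.0429] yaw 88.3 pitch 9.73 roll -0.01 F [-0.57  3.91 -5.83] T [ 1.    0.01 -0.03] w 34.0
hook slab x,y,z mm [-43.6  74.1  18.1]
lip slab x,y,z mm [-43.6  72.9  11.2]
nose slab x,y,z mm [-43.3  34.6  24.9]
frontbottom slab x,y,z mm [-43.3  32.8  14. ]
rearbottom slab x,y,z mm [-42.8 -38.2  26.2]
[[-0.0, 0.02, 0.09, 0.15, 0.04, -0.0, 0.2], [-0.0, 0.02, 0.09, 0.15, 0.04, -0.0, 0.2], [0.0, 0.0, 0.07, 0.12, 0.02, -0.0, 0.2], [-0.0, 0.0, 0.07, 0.12, 0.02, -0.0, 0.2], [-0.0, 0.0, 0.07, 0.12, 0.02, -0.0, 0.2]]
[[0.0, 0.0, 0.07, 0.12, 0.02, -0.0, 0.2]]
```

carry_out --pt "0 0.02 0.09 0.12 0.03 0 0.2" --pt "0 0.02 0.09 0.12 0.03 0 0.2" --pt "0 0 0.07 0.12 0.02 0 0.2" --pt "0 0 0.07 0.12 0.02 0 0.2" --pt "0 0 0.07 0.12 0.02 0 0.2"

```text
clock: 9.3
tcp_pos: [0.5215, -0.0335, 0.0401]
tool_rot: [-1.27, 1.184, -1.31]
contact_force: [0.4, 4.6, -6.5]
width: 0.386
```

```bash
python3 - <<'E'
from h import *
st(); tape(); plan([wp(170,4.4),wp(206,3.6)],[5,4],.2)
E
```

```text
t 9.3 tcp [ 0.5215 -0.0335  0.0401] yaw 88.08 pitch 5.95 roll 0.03 F [ 0.39  4.57 -6.45] T [ 0.95 -0.15 -0.08] w 34.0
hook slab x,y,z mm [-43.8  27.4  20.6]
lip slab x,y,z mm [-43.8  26.7  13.7]
nose slab x,y,z mm [-43.7 -12.4  24.8]
frontbottom slab x,y,z mm [-43.6 -13.5  13.8]
rearbottom slab x,y,z mm [-43.4 -85.1  21.3]
[[-0.0, 0.0, 0.04, 0.14, 0.02, -0.0, 0.2], [-0.0, 0.0, 0.04, 0.14, 0.02, -0.0, 0.2], [-0.0, 0.0, 0.04, 0.14, 0.02, -0.0, 0.2], [-0.0, 0.0, 0.04, 0.14, 0.02, -0.0, 0.2], [-0.0, 0.0, 0.04, 0.14, 0.02, -0.0, 0.2]]
[[-0.0, 0.0, 0.02, 0.11, 0.01, -0.0, 0.2], [0.0, 0.0, 0.02, 0.11, 0.01, -0.0, 0.2], [0.0, 0.0, 0.02, 0.11, 0.01, -0.0, 0.2], [0.0, 0.0, 0.02, 0.11, 0.01, -0.0, 0.2]]
```

```bash
python3 - <<'E'
from h import *
plan([wp(165,5.2,zh=9),wp(206,4.4,zh=8)],[5,5],.2)
E
```

```text
[[-0.0, 0.0, 0.02, 0.13, 0.02, -0.0, 0.2], [-0.0, 0.0, 0.02, 0.13, 0.02, -0.0, 0.2], [-0.0, 0.0, 0.02, 0.13, 0.02, -0.0, 0.2], [-0.0, 0.0, 0.02, 0.13, 0.02, -0.0, 0.2], [-0.0, 0.0, 0.02, 0.13, 0.02, -0.0, 0.2]]
[[0.0, -0.0, 0.02, 0.1, 0.01, -0.0, 0.2], [0.0, -0.0, 0.02, 0.1, 0.01, -0.0, 0.2], [0.0, 0.0, 0.02, 0.1, 0.01, -0.0, 0.2], [0.0, 0.0, 0.02, 0.1, 0.01, -0.0, 0.2], [0.0, 0.0, 0.02, 0.1, 0.01, -0.0, 0.2]]
```

carry_out --pt "0 0 0.02 0.13 0.02 0 0.2" --pt "0 0 0.02 0.13 0.02 0 0.2" --pt "0 0 0.02 0.13 0.02 0 0.2" --pt "0 0 0.02 0.13 0.02 0 0.2" --pt "0 0 0.02 0.13 0.02 0 0.2"

```text
clock: 9.8
tcp_pos: [0.5199, -0.0879, 0.0374]
tool_rot: [-1.257, 1.192, -1.296]
contact_force: [-0.1, 4.2, -1.8]
width: 0.379
```

```bash
python3 - <<'E'
from h import *
st(); tape(); plan([wp(207,4.4,zh=8)],[5],.2)
E
```

```text
t 9.8 tcp [ 0.5199 -0.0879  0.0374] yaw 88.15 pitch 4.9 roll 0.05 F [-0.06  4.2  -1.85] T [ 1.49 -0.11 -0.06] w 33.4
hook slab x,y,z mm [-43.5 -26.7  19.3]
lip slab x,y,z mm [-43.5 -27.3  12.4]
nose slab x,y,z mm [-43.3 -66.5  22.8]
frontbottom slab x,y,z mm [-43.3 -67.5  11.8]
rearbottom slab x,y,z mm [ -43.  -139.2   18. ]
[[-0.0, 0.01, 0.01, 0.1, 0.01, -0.0, 0.2], [-0.0, 0.01, 0.01, 0.1, 0.01, -0.0, 0.2], [-0.0, 0.01, 0.01, 0.1, 0.01, -0.0, 0.2], [-0.0, 0.01, 0.01, 0.1, 0.01, -0.0, 0.2], [-0.0, 0.01, 0.01, 0.1, 0.01, -0.0, 0.2]]
```

carry_out --pt "0 0.01 0 0.02 -0.02 0 0.2" --pt "0 0 0.01 0.1 0.005 0 0.2" --pt "0 0 0.01 0.1 0.01 0 0.2" --pt "0 0 0.01 0.1 0.01 0 0.2" --pt "0 0 0.01 0.1 0.01 0 0.2"

```text
clock: 10.3
tcp_pos: [0.5182, -0.1232, 0.039]
tool_rot: [-1.252, 1.197, -1.291]
contact_force: [0.1, 4.4, -2.6]
width: 0.384
```

```bash
python3 - <<'E'
from h import *
st(); tape(); plan([wp(208,4.,zh=10)],[2],.2)
E
```

```text
t 10.3 tcp [ 0.5182 -0.1232  0.039 ] yaw 88.06 pitch 4.48 roll -0.02 F [ 0.07  4.39 -2.61] T [ 1.37 -0.14 -0.22] w 33.8
hook slab x,y,z mm [-43.8 -62.   21.6]
lip slab x,y,z mm [-43.8 -62.5  14.6]
nose slab x,y,z mm [ -43.7 -101.8   24.7]
frontbottom slab x,y,z mm [ -43.7 -102.7   13.7]
rearbottom slab x,y,z mm [ -43.5 -174.5   19.3]
[[0.0, 0.01, 0.03, 0.03, 0.01, -0.0, 0.2], [0.0, 0.01, 0.03, 0.03, 0.01, -0.0, 0.2]]
```

```bash
python3 - <<'E'
from h import *
plan([wp(207,3.8,zh=10.5),wp(207,2,zh=10.5),wp(207,0.3,zh=11.5)],[2,3,3],.2)
E
```

```text
[[0.0, 0.01, 0.04, 0.03, 0.01, -0.0, 0.2], [0.0, 0.01, 0.04, 0.03, 0.01, -0.0, 0.2], [0.0, 0.0, 0.07, 0.0, 0.03, -0.0, 0.2], [0.0, 0.0, 0.07, 0.0, 0.03, -0.0, 0.2], [-0.0, 0.0, 0.07, 0.0, 0.03, -0.0, 0.2]]
[[0.0, -0.0, 0.07, 0.0, 0.03, -0.0, 0.2], [0.0, -0.0, 0.07, 0.0, 0.03, -0.0, 0.2], [-0.0, -0.0, 0.07, 0.0, 0.03, -0.0, 0.2]]
```

carry_out --pt "0 0.01 0.04 0.035 0.01 0 0.2" --pt "0 0.01 0.04 0.035 0.01 0 0.2" --pt "0 0 0.07 0 0.03 0 0.2" --pt "0 0 0.07 0 0.03 0 0.2" --pt "0 0 0 0 0 0 0.2"

```text
clock: 10.8
tcp_pos: [0.5169, -0.1307, 0.0321]
tool_rot: [-1.224, 1.219, -1.267]
contact_force: [0.6, 4.8, -1.9]
width: 0.382
```

```bash
python3 - <<'E'
from h import *
st(); tape(); plan([wp(206,0.,zh=12.)],[4],.2)
E
```

```text
t 10.8 tcp [ 0.5169 -0.1307  0.0321] yaw 87.82 pitch 2.43 roll -0.11 F [ 0.55  4.81 -1.95] T [ 1.04 -0.11 -0.1 ] w 33.6
hook slab x,y,z mm [-44.5 -68.9  17.6]
lip slab x,y,z mm [-44.5 -69.2  10.6]
nose slab x,y,z mm [ -44.5 -108.9   19.3]
frontbottom slab x,y,z mm [ -44.6 -109.3    8.3]
rearbottom slab x,y,z mm [ -44.6 -181.3   11.3]
[[0.0, -0.0, 0.07, -0.01, 0.03, 0.0, 0.2], [0.0, -0.0, 0.07, -0.01, 0.03, 0.0, 0.2], [0.0, -0.0, 0.07, -0.01, 0.03, 0.0, 0.2], [0.0, -0.0, 0.07, -0.01, 0.03, 0.0, 0.2]]
```

carry_out --pt "0 0 0.07 0 0.03 0 0.2" --pt "0 0 0.07 -0.01 0.03 0 0.2" --pt "0 0 0.07 -0.01 0.025 0 0.2" --pt "0 0 0.06 -0.01 0.02 0 0.2" --pt "0 0 0 0 0 0 0.2"

```text
clock: 11.3
tcp_pos: [0.5171, -0.128, 0.0225]
tool_rot: [-1.191, 1.239, -1.234]
contact_force: [0.5, 3.4, -4.0]
width: 0.386
```

```bash
python3 - <<'E'
from h import *
st(); tape(); plan([wp(202,0.,zh=11.)],[4],.2)
a=r.capture("scene"); print(w2px(a,[[.5235,-.08,.01],[.53,.12,.01]]))
u,v=w2px(a,[[.527,.02,.02]])[0].astype(int); save(a,"down.png",(u-100,v-75,u+100,v+75),4)
E
```

```text
t 11.3 tcp [ 0.5171 -0.128   0.0225] yaw 87.85 pitch -0.1 roll -0.12 F [ 0.48  3.43 -4.05] T [ 0.82 -0.15 -0.14] w 34.0
hook slab x,y,z mm [-44.5 -65.6  11.6]
lip slab x,y,z mm [-44.5 -65.6   4.6]
nose slab x,y,z mm [ -44.5 -105.6   11.6]
frontbottom slab x,y,z mm [ -44.5 -105.6    0.6]
rearbottom slab x,y,z mm [ -44.5 -177.6    0.5]
[[0.0, -0.0, -0.0, -0.01, 0.0, 0.0, 0.2], [0.0, -0.0, -0.0, -0.01, 0.0, 0.0, 0.2], [0.0, -0.0, -0.0, -0.01, 0.0, 0.0, 0.2], [0.0, -0.0, -0.0, -0.01, 0.0, 0.0, 0.2]]
[[287.86722412 253.0438809 ]
 [372.20185092 342.18360405]]
```

View pics/down.png

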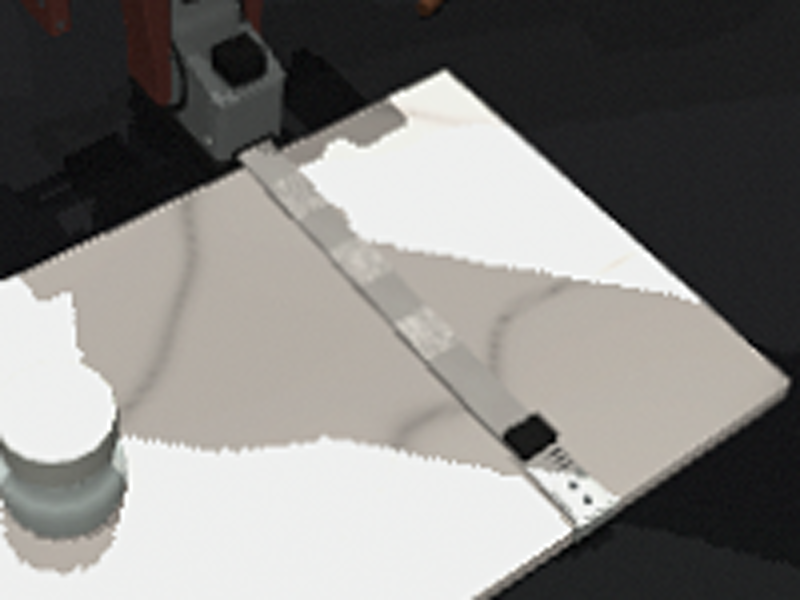

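The crop shows the hook over the far edge at (600,515), the blade straight across the stone, and the case upright just off the near edge at (250,155). I ease the nose in and watch for the spring force to drop.

carry_out --pt "0 0 0 -0.02 0.005 0 0.2" --pt "0 0 0 -0.02 0 0 0.2" --pt "0 0 0 -0.01 0 0 0.2" --pt "0 0 0 0 0 0 0.2"

```text
clock: 11.75
tcp_pos: [0.5174, -0.1235, 0.0223]
tool_rot: [-1.192, 1.238, -1.235]
contact_force: [0.5, 2.5, -3.1]
width: 0.383
```

```bash
python3 - <<'E'
from h import *
st(); tape()
E
```

```text
t 11.75 tcp [ 0.5174 -0.1235  0.0223] yaw 87.88 pitch -0.07 roll -0.11 F [ 0.53  2.49 -3.1 ] T [ 0.59 -0.03 -0.15] w 33.7
hook slab x,y,z mm [-44.3 -61.1  11.4]
lip slab x,y,z mm [-44.4 -61.1   4.4]
nose slab x,y,z mm [ -44.4 -101.1   11.4]
frontbottom slab x,y,z mm [ -44.4 -101.1    0.4]
rearbottom slab x,y,z mm [ -44.4 -173.1    0.3]
```

carry_out --pt "0 0 0 -0.01 0.004 0 0.2" --pt "0 0 0 0 0 0 0.2"

```text
clock: 11.95
tcp_pos: [0.5174, -0.1235, 0.0222]
tool_rot: [-1.192, 1.238, -1.236]
contact_force: [0.7, 3.7, -2.9]
width: 0.385
```

carry_out --pt "0 0 0 -0.01 0 0 0.2" --pt "0 0 0 0 0 0 0.2"

```text
clock: 12.15
tcp_pos: [0.5175, -0.1234, 0.0223]
tool_rot: [-1.193, 1.237, -1.237]
contact_force: [0.7, 3.6, -3.1]
width: 0.389
```

```bash
python3 - <<'E'
from h import *
st(); tape()
E
```

```text
t 12.15 tcp [ 0.5175 -0.1234  0.0223] yaw 87.85 pitch 0.05 roll -0.07 F [ 0.73  3.63 -3.14] T [ 0.71 -0.1  -0.04] w 34.3
hook slab x,y,z mm [-44.2 -61.1  11.2]
lip slab x,y,z mm [-44.2 -61.1   4.2]
nose slab x,y,z mm [ -44.3 -101.1   11.3]
frontbottom slab x,y,z mm [ -44.3 -101.1    0.3]
rearbottom slab x,y,z mm [ -44.3 -173.1    0.3]
```

carry_out --pt "0 0 0 -0.02 0.004 0 0.2" --pt "0 0 0 -0.01 0 0 0.2"

```text
clock: 12.35
tcp_pos: [0.5175, -0.1233, 0.0223]
tool_rot: [-1.194, 1.236, -1.24]
contact_force: [0.5, -0.1, -3.3]
width: 0.391
```

```bash
python3 - <<'E'
from h import *
st(); tape()
E
```

```text
t 12.35 tcp [ 0.5175 -0.1233  0.0223] yaw 87.79 pitch 0.2 roll -0.02 F [ 0.52 -0.14 -3.29] T [-0.25  0.05  0.12] w 34.4
hook slab x,y,z mm [-44.1 -61.   11.1]
lip slab x,y,z mm [-44.1 -61.    4.1]
nose slab x,y,z mm [ -44.2 -101.    11.2]
frontbottom slab x,y,z mm [ -44.2 -101.     0.2]
rearbottom slab x,y,z mm [ -44.3 -173.     0.4]
```

Contact: Fy dropped from 3.6 N to −0.1 N with no further travel, so the nose is on the edge. I set the case down.

carry_out --pt "0 0 0.02 -0.01 0.01 0 0.2" --pt "0 0 0 -0.01 0.01 0 0.2"

```text
clock: 12.55
tcp_pos: [0.5176, -0.1234, 0.0219]
tool_rot: [-1.191, 1.237, -1.239]
contact_force: [-4.5, -0.6, 15.6]
width: 0.385
```

```bash
python3 - <<'E'
from h import *
st()
E
```

```text
t 12.55 tcp [ 0.5176 -0.1234  0.0219] yaw 87.76 pitch 0.09 roll 0.01 F [-4.5  -0.62 15.55] T [-0.48  1.47  0.29] w 33.9
```

On the table. A hold row relaxes the press, then I open slowly.

carry_out --pt "0 0 0 0 0 0 0.36" --pt "0 0 0 0 0 0 0.42" --pt "0 0 0 0 0 0 0.5" --pt "0 0 0 0 0 0 0.6" --pt "0 0 0 0 0 0 0.6"

```text
clock: 13.05
tcp_pos: [0.5186, -0.1229, 0.0224]
tool_rot: [-1.189, 1.236, -1.24]
contact_force: [0.4, 0.3, 0.0]
width: 0.597
```

```bash
python3 - <<'E'
from h import *
st()
a=r.capture("scene"); u,v=w2px(a,[[.523,-.07,.03]])[0].astype(int); save(a,"rel.png",(u-70,v-50,u+70,v+50),5)
b=r.capture("top"); save(b,"rel_top.png",(120,105,400,285),2.8)
p=np.array(r.state()["tcp_pos"]); plan([([p[0],p[1],.12],tool(87.85))],[4],.6)
E
```

```text
t 13.05 tcp [ 0.5186 -0.1229  0.0224] yaw 87.74 pitch 0.03 roll 0.12 F [0.35 0.27 0.05] T [-0.11  0.07  0.02] w 52.6
[[-0.0, -0.0, 0.0, 0.0, -0.31, 0.0, 0.6], [-0.0, -0.0, 0.0, 0.0, -0.31, 0.0, 0.6], [-0.0, -0.0, 0.0, 0.0, -0.31, 0.0, 0.6], [-0.0, -0.0, 0.0, 0.0, -0.31, 0.0, 0.6]]
```

View pics/rel.png

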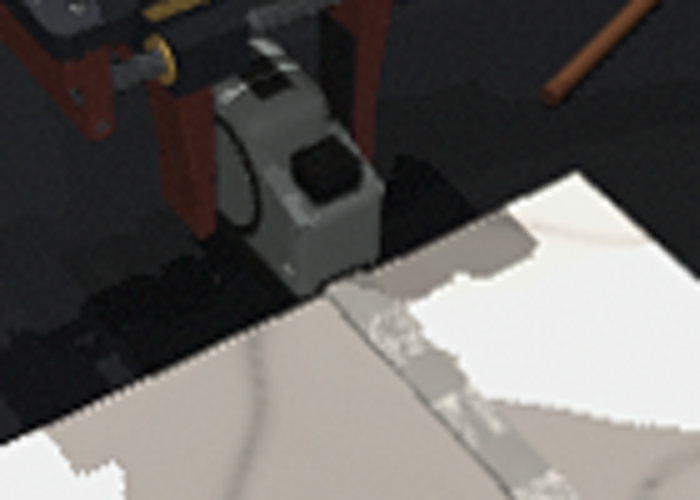

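The crop shows the released case upright, with its nose flush on the slab edge at (325,290) and the blade flat on the stone. I rise, shift so the +z finger is over the lock with a 30 mm opening, and come down just above it.

carry_out --pt "0 0 0 0 -0.2 0 0.6" --pt "0 0 0 0 -0.35 0 0.6" --pt "0 0 0 0 -0.4 0 0.6" --pt "0 0 0 0 -0.3 0 0.6" --pt "0 0 0 0 0 0 0.34"

```text
clock: 13.65
tcp_pos: [0.5174, -0.1228, 0.1247]
tool_rot: [-1.192, 1.239, -1.238]
contact_force: [-0.7, -0.1, 0.6]
width: 0.545
```

```bash
python3 - <<'E'
from h import *
st(); plan([([.4984,-.0901,.09],tool(87.89))],[5],.34)
E
```

```text
t 13.65 tcp [ 0.5174 -0.1228  0.1247] yaw 87.72 pitch 0.04 roll -0.07 F [-0.69 -0.14  0.63] T [-0.11  0.03 -0.03] w 47.9
[[0.0, -0.0, 0.0, -0.08, 0.09, -0.05, 0.34], [0.0, -0.0, 0.0, -0.08, 0.09, -0.05, 0.34], [0.0, -0.0, 0.0, -0.08, 0.09, -0.05, 0.34], [0.0, -0.0, 0.0, -0.08, 0.09, -0.05, 0.34], [0.0, -0.0, 0.0, -0.08, 0.09, -0.05, 0.34]]
```

carry_out --pt "0 0 0 -0.08 0.09 -0.05 0.34" --pt "0 0 0 -0.08 0.09 -0.05 0.34" --pt "0 0 0 -0.08 0.09 -0.05 0.34" --pt "0 0 0 -0.08 0.09 -0.05 0.34" --pt "0 0 0 -0.08 0.09 -0.05 0.34"

```text
clock: 14.15
tcp_pos: [0.4953, -0.0871, 0.0831]
tool_rot: [-1.194, 1.242, -1.237]
contact_force: [-0.6, 0.2, 0.6]
width: 0.34
```

```bash
python3 - <<'E'
from h import *
st(); plan([([.4984,-.0901,.068],tool(87.89))],[4],.34)
E
```

```text
t 14.15 tcp [ 0.4953 -0.0871  0.0831] yaw 87.71 pitch 0.04 roll -0.27 F [-0.61  0.23  0.58] T [-0.08  0.06 -0.01] w 29.9
[[0.01, -0.01, 0.0, 0.01, 0.05, 0.01, 0.34], [0.01, -0.01, 0.0, 0.01, 0.05, 0.01, 0.34], [0.01, -0.01, 0.0, 0.01, 0.05, 0.01, 0.34], [0.01, -0.01, 0.0, 0.01, 0.05, 0.01, 0.34]]
```

carry_out --pt "0.01 -0.01 0 0.02 0.05 0.02 0.34" --pt "0.01 -0.01 0 0.01 0.05 0.01 0.34" --pt "0.01 -0.01 0 0.01 0.05 0.01 0.34" --pt "0 0 0 0 0 0 0.34"

```text
clock: 14.55
tcp_pos: [0.4968, -0.0895, 0.0678]
tool_rot: [-1.197, 1.236, -1.233]
contact_force: [0.2, 0.4, 0.4]
width: 0.34
```

```bash
python3 - <<'E'
from h import *
st(); print(mv([.4984,-.0901,.064],tool(87.89)))
I=[]
for n in("scene","top"):
    a=r.capture(n); u,v=w2px(a,[[.519,-.091,.05]])[0].astype(int); I.append(cv2.resize(a["frame"][v-35:v+35,u-25:u+25,::-1],None,fx=7,fy=7,interpolation=cv2.INTER_CUBIC)); print(w2px(a,[[.519,-.091,.058]])-[u-25,v-35])
cv2.imwrite("pics/press.png",np.hstack(I))
E
```

```text
t 14.55 tcp [ 0.4968 -0.0895  0.0678] yaw 88.09 pitch 0.06 roll -0.22 F [0.25 0.44 0.42] T [-0.07  0.01  0.03] w 29.9
(array([0.026, 0.023, 0.007]), array([0.007, 0.048, 0.02 ]))
[[25.56949923 31.667381  ]]
[[25.56167238 34.54644588]]
```

View pics/press.png

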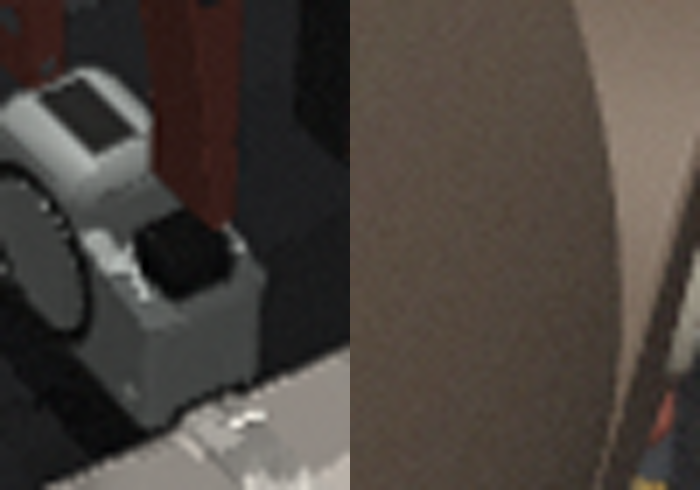

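The press crop is ambiguous: the lock is at (185,240), and the finger at (200,120) looks as if it is behind the case. I check a wider view with projected points before pressing.

```bash
python3 - <<'E'
from h import *
s=r.state(); R=Ro.from_rotvec(s["tool_rot"]).as_matrix(); p=np.array(s["tcp_pos"])
a=r.capture("scene"); im=cv2.resize(a["frame"][90:290,170:410,::-1],None,fx=3.3,fy=3.3,interpolation=cv2.INTER_CUBIC).copy()
w=.015
P=[p,p+w*R[:,2],p-w*R[:,2],[.519,-.091,.058],p+w*R[:,2]-.06*R[:,1]]
for (u,v),c in zip(w2px(a,P),[(0,255,255),(0,255,0),(255,0,0),(255,0,255),(0,255,0)]): 
    cv2.circle(im,(int((u-170+.5)*3.3),int((v-90+.5)*3.3)),3,c,-1); print(int((u-170)*3.3),int((v-90)*3.3))
cv2.imwrite("pics/wide.png",im)
E
```

```text
423 419
398 430
448 407
384 451
400 330
```

View pics/wide.png

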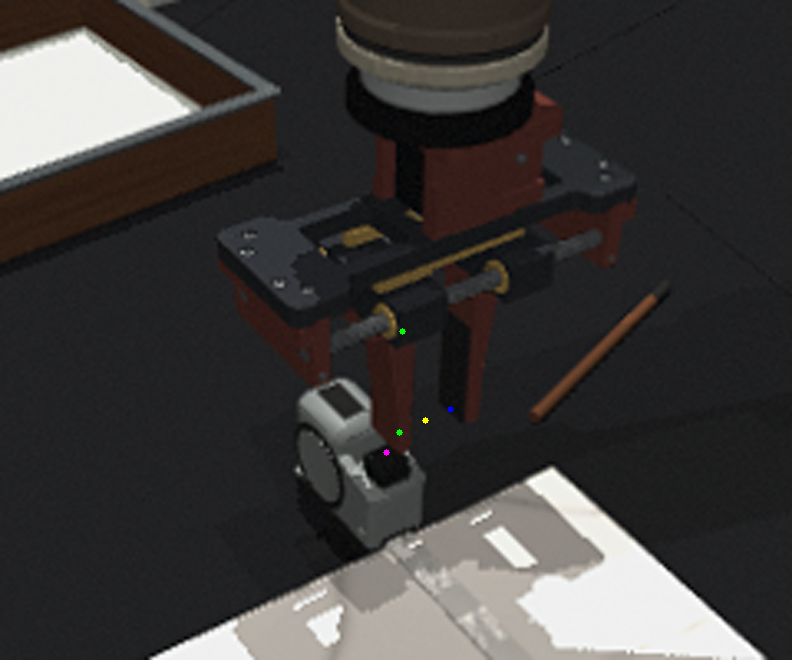

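The wide view shows the +z finger directly above the lock: tip at (397,450), lock at (388,465). The other finger is clear of the case at (465,415). Next I press down in small steps.

carry_out --pt "0 0 0 0 0.04 0.01 0.34" --pt "0 0 0 0 0.03 0 0.34" --pt "0 0 0 0 0.02 0 0.34" --pt "0 0 0 0 0 0 0.34"

```text
clock: 15.1
tcp_pos: [0.4986, -0.0897, 0.0614]
tool_rot: [-1.194, 1.235, -1.234]
contact_force: [-0.1, -0.0, 0.4]
width: 0.339
```

carry_out --pt "0 0 0 0 0.015 0 0.34" --pt "0 0 0 0 0.015 0 0.34"

```text
clock: 15.3
tcp_pos: [0.4987, -0.0898, 0.059]
tool_rot: [-1.194, 1.235, -1.234]
contact_force: [0.9, -1.0, 0.4]
width: 0.34
```

carry_out --pt "0 0 0 0 0.015 0 0.34"

```text
clock: 15.4
tcp_pos: [0.4987, -0.0897, 0.0577]
tool_rot: [-1.194, 1.235, -1.234]
contact_force: [0.1, -0.3, -0.2]
width: 0.341
```

carry_out --pt "0 0 0 0 0.015 0 0.34"

```text
clock: 15.5
tcp_pos: [0.4987, -0.0897, 0.0565]
tool_rot: [-1.194, 1.235, -1.234]
contact_force: [-0.6, -0.3, 1.2]
width: 0.342
```

carry_out --pt "0 0 0 0 0.015 0 0.34"

```text
clock: 15.6
tcp_pos: [0.4988, -0.0897, 0.0552]
tool_rot: [-1.194, 1.235, -1.234]
contact_force: [-0.1, 0.2, 1.1]
width: 0.338
```

carry_out --pt "0 0 0 0 0.015 0 0.34"

```text
clock: 15.7
tcp_pos: [0.4988, -0.0897, 0.054]
tool_rot: [-1.194, 1.234, -1.234]
contact_force: [-1.2, 0.5, 4.8]
width: 0.343
```

Force is rising: the finger is on the lock.

carry_out --pt "0 0 0 0 0.012 0 0.34"

```text
clock: 15.8
tcp_pos: [0.4989, -0.0896, 0.0532]
tool_rot: [-1.194, 1.235, -1.234]
contact_force: [-3.1, 0.6, 8.6]
width: 0.338
```

carry_out --pt "0 0 0 0 0.012 0 0.34"

```text
clock: 15.9
tcp_pos: [0.4989, -0.0896, 0.0527]
tool_rot: [-1.193, 1.235, -1.234]
contact_force: [-3.6, 1.2, 9.8]
width: 0.338
```

carry_out --pt "0 0 0 0 0.012 0 0.34"

```text
clock: 16.0
tcp_pos: [0.4989, -0.0896, 0.0522]
tool_rot: [-1.193, 1.235, -1.234]
contact_force: [-3.2, 1.1, 8.1]
width: 0.338
```

carry_out --pt "0 0 0 0 0.012 0 0.34"

```text
clock: 16.1
tcp_pos: [0.4989, -0.0896, 0.0516]
tool_rot: [-1.193, 1.235, -1.233]
contact_force: [-3.0, -0.1, 5.1]
width: 0.338
```

```bash
python3 - <<'E'
from h import *
st()
E
```

```text
t 16.1 tcp [ 0.4989 -0.0896  0.0516] yaw 88.05 pitch -0.05 roll -0.03 F [-3.03 -0.06  5.07] T [-0.05  0.46  0.06] w 29.7
```

The force peaked at 9.8 N and dropped to 5 N, which looks like the click. One more small step checks for the firm stop.

carry_out --pt "0 0 0 0 0.012 0 0.34"

```text
clock: 16.2
tcp_pos: [0.4988, -0.0896, 0.0507]
tool_rot: [-1.192, 1.235, -1.233]
contact_force: [0.6, -0.4, -0.1]
width: 0.34
```

carry_out --pt "0 0 0 0 0.01 0 0.34"

```text
clock: 16.3
tcp_pos: [0.4989, -0.0896, 0.0498]
tool_rot: [-1.192, 1.235, -1.234]
contact_force: [-0.5, 0.0, -0.5]
width: 0.343
```

The force fell to zero, so the lock has snapped down. I lift clear and verify.

carry_out --pt "0 0 0 0 -0.05 0 0.34" --pt "0 0 0 0 -0.15 0 0.34" --pt "0 0 0 0 -0.3 0 0.34" --pt "0 0 0 0 -0.5 0 0.34" --pt "0 0 0 0 -0.5 0 0.34"

```text
clock: 16.8
tcp_pos: [0.4954, -0.0898, 0.1708]
tool_rot: [-1.201, 1.243, -1.23]
contact_force: [1.2, 0.5, 0.5]
width: 0.341
```

carry_out --pt "0 0 0 0.3 -0.3 -0.3 0.34" --pt "0 0 0 0.5 0 -0.3 0.34" --pt "0 0 0 0.5 0 -0.3 0.34" --pt "0 0 0 0.5 0 -0.3 0.34" --pt "0 0 0 0 0 0 0.34"

```text
clock: 17.3
tcp_pos: [0.3961, -0.2354, 0.2073]
tool_rot: [-1.191, 1.227, -1.237]
contact_force: [-0.3, -0.2, -0.2]
width: 0.341
```

```bash
python3 - <<'E'
from h import *
st()
a=r.capture("scene"); u,v=w2px(a,[[.519,-.09,.04]])[0].astype(int); A=cv2.resize(a["frame"][v-28:v+28,u-25:u+25,::-1],(400,448),interpolation=cv2.INTER_CUBIC)
b=r.capture("top"); B=cv2.resize(b["frame"][110:300,120:290,::-1],(400,448),interpolation=cv2.INTER_CUBIC)
cv2.imwrite("pics/final.png",np.hstack([A,B]))
for z in (.048,.058): print(8*(w2px(a,[[.519+i*.009,-.0905+j*.009,z] for i,j in((-1,-1),(-1,1),(1,1),(1,-1))])-[u-25,v-28]).round(1))
E
```

```text
t 17.3 tcp [ 0.3961 -0.2354  0.2073] yaw 88.2 pitch 0.1 roll 0.37 F [-0.25 -0.16 -0.17] T [-0.02  0.04 -0.01] w 30.0
[[214.4 153.6]
 [268.  203.2]
 [195.2 239.2]
 [142.4 188.8]]
[[215.2 116.8]
 [269.6 166.4]
 [196.  202.4]
 [142.4 151.2]]
```

View pics/final.png

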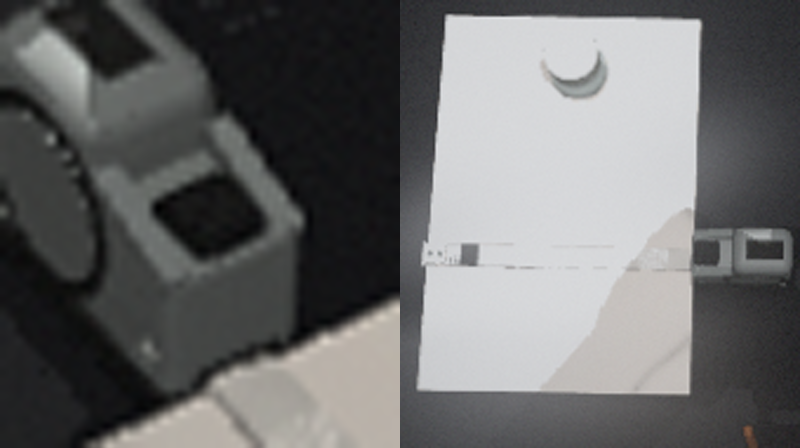

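The final view shows the lock sunk between the cheeks at (207,217), the hook over the far edge at (432,253), and the nose against the near edge at (692,255). The jar is still in place. I run a quick slab-drift check and hand in.

```bash
python3 - <<'E'
from h import *
import pickle
c0=pickle.load(open("top.pkl","rb")); c=r.capture("top")
for q in(c0,c):
    g=cv2.cvtColor(q["frame"],cv2.COLOR_RGB2GRAY).astype(float)
    e=[]
    for row,lo,hi in((190,125,150),(265,120,145),(190,235,255),(262,232,252)):
        p=g[row-2:row+3].mean(0)[lo:hi]; d=abs(np.gradient(p)); d[d<.4*d.max()]=0; e.append(round(float((d*np.arange(lo,hi)).sum()/d.sum()),2))
    print(e)
print(r.sign_off())
E
```

```text
[133.44, 127.54, 245.49, 243.47]
[133.43, 127.54, 245.49, 243.04]
the job is handed in; nothing more can be done
None
```

The tape is hooked over the slab's far long edge and locked, with its nose against the near edge and the slab between. I handed the job in at about 17 s; the sign-off gave no verdict.

- **Draw:** I pitched the case nose-down to hook the edge, drew the blade out straight against a pull of about 4 N, then levelled the case. I eased it forward until the nose met the edge, where the pull dropped from 3.6 N to about 0, and set it upright.
- **Lock:** I pressed the lock with one finger. The force rose to 9.8 N and fell to about 0 after the click. The last picture shows the lock staying down between the cheeks.
- **Last checks:** The blade lies square across the stone with hook and nose on their edges. Three of four slab-edge readings are unchanged to 0.01 px. The fourth differs by 0.4 px, about 0.7 mm; it is on the near edge and I put it down to changed lighting there. The jar has not visibly moved.
- **Small flaws:**
  - Setting the case down briefly pressed on the table with about 16 N.
  - The lock press carried about 3 N of sideways force.
  - I did not push on to feel the firm stop.

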